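# Hang the scouring-pad holder on the swivel drying stand

## Task

Turn the swivel drying stand counter-clockwise (seen from above) fully round to its stop, so that its sloping board faces front. Then hang the blue scouring-pad holder on the board: its eye over the yellow peg, the green pad lying flat on the slope and the holder pointing straight down the slope, and let go. Leave the bottle, the tub and the can where they stand.

Things in the scene. Friction and masses are not known exactly. Their poses are not given: they have to be found in the camera images.
- stand: Fixed round black base of the drying stand, 210 mm across, 16 mm high, with a yellow pointer block on its front (-x) edge; position and yaw vary. Origin: centre of its underside, on the turning axis; z up. With the turntable at its stop the board's low edge is over the pointer: the board faces this body's -x.
- turntable (a joint): Angle (rad) of the white turntable (220 mm across, top 35 mm above the table) about the vertical axis through the stand's origin, counter-clockwise positive from above. 0 = at its firm stop, board facing front (the goal); starts between -1.3 and -0.6, range -1.4 to 0. It stays where left; friction about 0.25 Nm (2 N at the knob).
- knob (a point): Middle of the red turning knob: an upright round grip 24 mm across, 34 mm tall, centre 84 mm above the table, on an 18 mm steel pin, 150 mm from the turning axis on an arm (26 mm wide, top 31 mm up) along the turntable's -y (at the stop: the stand's -y). The board's side is 65 mm from the axis. Pinch it from above and lead it round.
- board (a point): Sloping plywood board on the turntable, 230 x 130 x 8 mm, 40 degrees (0.698 rad) from horizontal, with one yellow peg, 12 mm thick (tapered at the tip), 45 mm tall, square to it. Origin: foot of the peg on the surface, mid-width, 170 mm above the table, 61 mm behind the turning axis. x up the slope, y across, z along the peg. Surface from x = -195 to +35 mm.
- seat (a point): Point on the peg's axis 12 mm above the board's surface: where the eye's centre (eye) is when the holder lies flat on the board, centred on the peg. The point's axes are the board's.
- scrubber: Loose blue scouring-pad holder, 0.2 kg, 182 mm long, lying pad down. Origin: centre of the pad's underside; x towards the eye (starts within 0.9 rad of +x), z up. Green pad 136 x 76 x 12 mm; blue plate 140 x 80 mm above it to z = 20; bar handle along x: 100 long, 24 wide, z = 42 to 64, on posts at x = -40 and +40. Balances about the middle.
- eye (a point): Centre of the hanging eye, at the lower face of its ring: 88 mm along the holder's +x, 12 mm above the underside. Round through hole about 24 mm across (axis along the holder's z) in a ring 8 mm thick, 48 mm outside. Axes as the holder's.
- grip (a point): Middle of the holder's bar handle, 53 mm above the underside; grip across its 24 mm width (the holder's y). Axes as the holder's.
- cleaner: Bystander: green bottle with yellow cap, 66 mm across, 190 mm tall, 0.6 kg, loose. Origin: centre of its underside.
- tub: Bystander: white tub with orange lid, 80 mm across, 100 mm tall, 0.5 kg, loose. Origin: centre of its underside.
- polish: Bystander: blue can with steel ends, 60 mm across, 130 mm tall, 0.45 kg, loose. Origin: centre of its underside.

How it is judged:
By the outcome, as a careful person would: the job done as asked, in the order asked, and still so for the second after the job is handed in, with the robot touching nothing.
It also fails if it takes over 59 s, if anything falls off the work surface, if the arm or the gripper's body presses on something with over 40 N, if the wrist force passes 120 N, or if a joint passes its speed limit or range.

## Robot

A 6-joint arm with a two-finger parallel gripper is mounted at the origin on the work surface. World frame = base frame: x ahead of the robot, y to its left, z up, the work surface at z = 0. Lengths are in mm, angles in rad, forces in N, time in s.
With the tool pointing down it reaches from about 350 to 775 mm from the base axis. Payload 5.5 kg.
Tool frame: the origin (TCP) lies at the very end of the fingers, on their centre line; the grasp point (between the pads) lies 19 mm behind it (env.grip_point_offset is the distance from the TCP to the grasp point, in mm); z points along the fingers, y is the line along which they close (so a half turn about z gives the same grasp; the last joint's range is limited). The gripper opens to 85 mm and grips with 20 to 120 N. Pads are 22 mm wide; open, the fingers measure 114 mm over their backs; the gripper's body (76 mm by 85 mm) begins 54 mm behind the grasp point. The pads swing forward as they close: fully open they stand 13 mm farther back than shut.
Start: joints at [-1.333, 0.313, 0.046, 1.304, 0, 1.431], TCP at [212.103, -534.494, 231.323] pointing down, gripper open.
Joint ranges: [-2.76, 2.76], [-0.86, 1.69], [-1.03, 1.26], [-2.2, 2.34], [-1.47, 1.5], [-3.14, 3.14]. Speed limits (rad/s): [2.57, 2.57, 3.14, 3.14, 3.14, 3.14].

## Interface

Orientations are given as [roll, pitch, yaw] about the fixed x, y, z axes, in that order (R = Rz(yaw) Ry(pitch) Rx(roll)).
In Python, from workcell import env, vision gives the robot as it stands. Calls block until the motion is done:
- env.goto(position, orientation): joint-space move of the TCP to a pose.
- env.move_linear(position, velocity=150, rot=None): straight line of the TCP; rot=None keeps the orientation; velocity is the mean speed in mm/s.
- env.set_joints(angles): joint-space move.
- env.command_gripper(opening, force=None): finger opening in mm; force is the grip in N (None keeps the last); returns when the fingers have stopped.
- env.pause(seconds).
- env.ik(position, orientation): joint angles nearest the present ones, or None.
- vision.get_image(name): name is "scene" or "top"; returns a dict with "frame" (480x640x3 uint8, red, green, blue), "fx", "fy", "cx", "cy" (pixels), "dist" ([k1, k2, p1, p2, k3] as OpenCV has them; the pictures are not rectified), "view" (4x4, takes a point from world to camera coordinates). Camera axes: x right, y up, looking along -z (the intrinsics and any distortion apply to the point x, -y, -z); pixel columns grow to the right and rows downward; lengths in mm; the calibration is good to about 2 mm. A picture is of the moment at which its call begins. There is no depth.
A pose or a line that the arm cannot do raises env.PlanningError and nothing moves.
- env.sign_off(): hands the job in; it is judged then, once.
Trained networks look in the newest picture that a camera, given by its name, has taken for a name from the list of things; names that differ only in an ending like _2 or _b are one class to them, and where a whole thing is asked for, a point or a joint stands for the part that bears it (a point fixed in the world has none). Each returns a list of dicts, best first, with "confidence" (0 to 1); they miss things now and then, are a little off and sometimes report something else, mostly with a low value. They report only what shows in the picture. A call takes as long as a camera call.
- vision.look_for(camera, query): "xy" ([column, row] in pixels, amid what is visible of it).
- vision.masks_of(camera, query): "mask" (480x640 bool, what is visible of it) and "xy" ([column, row] in pixels, amid what is visible of it).
Readings, each from a call of its own:
- env.get_clock(): time.
- env.get_q(): joint angles.
- env.get_joint_vel(): joint speeds.
- env.get_tau(): joint torques, N m.
- env.get_eef_pos(): TCP position.
- env.get_tool_rot(): TCP orientation.
- env.get_ft_force(): force on the tool from outside, world axes, zero at the start.
- env.get_ft_torque(): the same for the moment, N m.
- env.get_width(): finger opening in mm.
- env.get_grasp_force(): force on a finger pad.
Only numpy, scipy, OpenCV 4.12 (cv2) and the standard library are available. Lean on these libraries where they do the work, as an engineer would, in place of code of your own. Each camera call takes 0.05 s, during which the arm holds its last target. There are 200 camera calls.

## Working session

There is one attempt and no reset: what is moved stays moved. The work goes in short steps, each a Python script; the robot and the scene stay as the last script left them, time stands still between calls to the robot, and variables do not carry over. Pictures are saved under pics/ and viewed, at most 10 in all, crops included, and the job is handed in when it is done.

```bash
ls; mkdir -p pics
cat > h.py <<'E'
import numpy as np, cv2
from workcell import env, vision
from scipy.spatial.transform import Rotation as R
def K(c): return np.array([[c['fx'],0,c['cx']],[0,c['fy'],c['cy']],[0,0,1.]])
def proj(c,P):
    P=np.atleast_2d(P).astype(float); V=np.array(c['view']); q=P@V[:3,:3].T+V[:3,3]; q=q*[1,-1,-1]
    return cv2.projectPoints(q,np.zeros(3),np.zeros(3),K(c),np.array(c['dist'],float))[0][:,0]
def ray(c,uv):
    u=cv2.undistortPoints(np.array([[uv]],float),K(c),np.array(c['dist'],float))[0,0]
    V=np.array(c['view']); d=V[:3,:3].T@np.array([u[0],-u[1],-1]); o=-V[:3,:3].T@V[:3,3]; return o,d/np.linalg.norm(d)
def onz(c,uv,z):
    o,d=ray(c,uv); return o+d*(z-o[2])/d[2]
def tri(rs):
    A=np.zeros((3,3));b=np.zeros(3)
    for o,d in rs:
        M=np.eye(3)-np.outer(d,d);A+=M;b+=M@o
    p=np.linalg.solve(A,b); return p,[np.linalg.norm((np.eye(3)-np.outer(d,d))@(p-o)) for o,d in rs]
E
python3 - <<'E'
from h import *
c={n:vision.get_image(n) for n in('scene','top')}
cv2.imwrite('pics/a.png',c['scene']['frame'][...,::-1]);cv2.imwrite('pics/b.png',c['top']['frame'][...,::-1])
for n in c:
    V=np.array(c[n]['view']);print(n,-V[:3,:3].T@V[:3,3],c[n]['fx'],c[n]['dist'])
for q in ['stand','turntable','knob','board','seat','scrubber','eye','grip','cleaner','tub','polish']:
    rs={}
    for n in c:
        r=vision.look_for(n,q)
        if r: rs[n]=r[0]; 
    print(q,{n:(np.round(r['xy']).tolist(),round(r['confidence'],2)) for n,r in rs.items()}, *[x for x in ([np.round(t,1).tolist() for t in tri([ray(c[n],rs[n]['xy']) for n in rs])] if len(rs)==2 else [])])
print(env.get_tool_rot(),env.get_clock())
E
```

```text
pics
scene [1189.53624144 -718.92916624  739.41418972] 477.410865274161 [-0.10895666  0.          0.          0.          0.        ]
top [ 387.81707424   24.3440601  1207.33579386] 543.6592036567424 [-0.04827093  0.          0.          0.          0.        ]
stand {'scene': ([357.0, 248.0], 0.92), 'top': ([244.0, 249.0], 0.65)} [602.4, 173.1, 40.7] [4.1, 4.1]
turntable {'scene': ([357.0, 246.0], 0.63), 'top': ([246.0, 246.0], 0.75)} [606.2, 169.3, 50.7] [3.4, 3.4]
knob {'scene': ([358.0, 247.0], 0.57), 'top': ([242.0, 248.0], 0.57)} [603.6, 176.2, 45.4] [3.1, 3.1]
board {'scene': ([356.0, 249.0], 0.72), 'top': ([242.0, 248.0], 0.65)} [602.0, 176.3, 39.2] [0.4, 0.4]
seat {'top': ([246.0, 248.0], 0.71)}
scrubber {'scene': ([169.0, 344.0], 0.57), 'top': ([477.0, 306.0], 0.87)} [466.0, -338.8, 16.0] [2.9, 2.9]
eye {'scene': ([170.0, 345.0], 0.8), 'top': ([477.0, 304.0], 0.94)} [471.1, -340.7, 16.4] [3.4, 3.4]
grip {'scene': ([171.0, 343.0], 0.89), 'top': ([479.0, 305.0], 0.57)} [470.0, -339.1, 21.2] [0.6, 0.6]
cleaner {'scene': ([350.0, 188.0], 0.57), 'top': ([134.0, 324.0], 0.87)} [437.7, 388.2, 90.5] [0.8, 0.8]
tub {'scene': ([319.0, 329.0], 0.65), 'top': ([387.0, 193.0], 0.64)} [719.4, -141.9, 53.0] [2.6, 2.6]
polish {'scene': ([249.0, 360.0], 0.92), 'top': ([462.0, 204.0], 0.9)} [682.1, -303.6, 74.6] [2.4, 2.4]
[3.14140897e+00 1.95850978e-05 3.77785861e-01] 1.2
```

View pics/a.png

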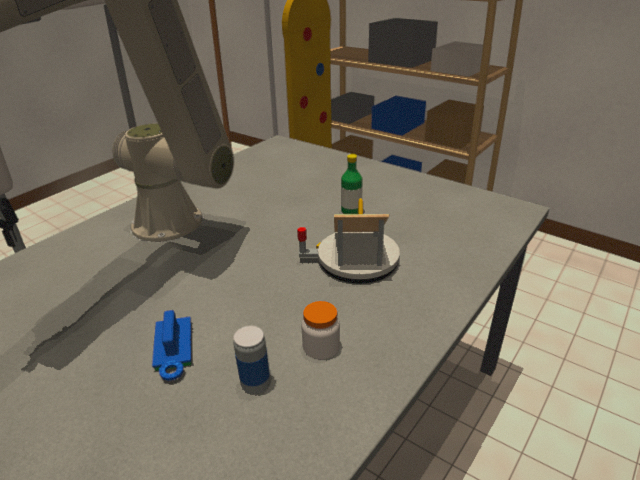

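View pics/b.png

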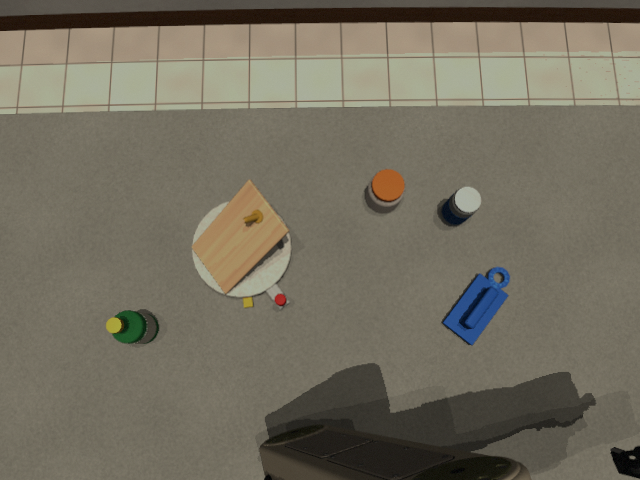

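The scene view shows the scrubber at (170,345), can (250,355), tub (320,330), knob (302,235), stand (357,255) and bottle (352,190). In the top view the board is at about (240,240), the peg at (253,216), the pointer at (248,302), the knob at (280,299), and the scrubber at (477,306) with its eye at (499,278). I'll fit models to these.

```bash
cat >> h.py <<'E'
from scipy.optimize import minimize
def box(x0,x1,y0,y1,z0,z1): return np.array([[x,y,z] for x in(x0,x1) for y in(y0,y1) for z in(z0,z1)],float)
def ringpts(cx,cy,r,z0,z1): 
    a=np.linspace(0,2*np.pi,24,endpoint=False); return np.array([[cx+r*np.cos(t),cy+r*np.sin(t),z] for t in a for z in (z0,z1)])
SCR=[box(-70,70,-40,40,12,20),box(-68,68,-38,38,0,12),box(-50,50,-12,12,42,64),ringpts(88,0,24,12,20),box(-46,-34,-8,8,20,42),box(34,46,-8,8,20,42)]
HOLE=ringpts(88,0,12,16,16)
def hull(im,uv,val,S=4): cv2.fillConvexPoly(im,cv2.convexHull(np.round(uv*S+S/2-.5).astype(np.int32)),val)
def render(c,parts,Rm,t,hole=None,S=4):
    im=np.zeros((480*S,640*S),np.uint8)
    if hole is not None: hulls=1
    for i,p in enumerate(parts):
        hull(im,proj(c,p@Rm.T+t),1,S)
    if hole is not None: hull(im,proj(c,hole@Rm.T+t),0,S)
    return cv2.resize(im.astype(np.float32),(640,480),interpolation=cv2.INTER_AREA)
def iou(a,m): return np.minimum(a,m).sum()/np.maximum(a,m).sum()
def blue(f,lo=(100,130,40),hi=(130,255,255)): return cv2.inRange(cv2.cvtColor(f,cv2.COLOR_RGB2HSV),lo,hi)>0
def blob(m,near,r=None):
    n,l,s,ce=cv2.connectedComponentsWithStats(m.astype(np.uint8))
    ok=[i for i in range(1,n) if s[i,4]>=8]; i=min(ok,key=lambda i:np.hypot(*(ce[i]-near)))
    return l==i,ce[i],s[i,4]
def hsv(f,lo,hi): return cv2.inRange(cv2.cvtColor(f,cv2.COLOR_RGB2HSV),lo,hi)>0
a40=np.deg2rad(40); RB=np.array([[np.cos(a40),0,-np.sin(a40)],[0,1,0],[np.sin(a40),0,np.cos(a40)]])
BOARD=box(-195,35,-65,65,-8,0)@RB.T+[61,0,170]
E
python3 - <<'E'
from h import *
c={n:vision.get_image(n) for n in('scene','top')}
F={n:c[n]['frame'] for n in c}
# knob
kn={n:blob(hsv(F[n],(0,170,60),(6,255,255))|hsv(F[n],(174,170,60),(180,255,255)),p) for n,p in (('scene',(302,235)),('top',(280,299)))}
k,e=tri([ray(c[n],kn[n][1]) for n in c]);print('knob',[ (kn[n][1].round(1),kn[n][2]) for n in c],k.round(1),np.round(e,1), onz(c['top'],kn['top'][1],95).round(1))
py=blob(hsv(F['top'],(22,150,80),(34,255,255)),(248,302));print('pointer',py[1],py[2],onz(c['top'],py[1],14).round(1))
pp=blob(hsv(F['top'],(17,190,80),(34,255,255)),(253,216));print('peg',pp[1],pp[2])
wm=hsv(F['top'],(5,60,90),(22,190,255)); m=blob(cv2.morphologyEx(wm.astype(np.uint8),cv2.MORPH_OPEN,np.ones((3,3)))>0,(240,245));wm=m[0]|(pp[0]);print('wood',m[2])
f=lambda p:1-iou(render(c['top'],[BOARD],R.from_euler('z',p[2]).as_matrix(),np.array([p[0],p[1],0])),wm.astype(float))
best=min((minimize(f,[k0,k1,ph],method='Nelder-Mead',options=dict(initial_simplex=np.array([[k0,k1,ph],[k0+10,k1,ph],[k0,k1+10,ph],[k0,k1,ph+.1]]))) for k0,k1,ph in [(600,170,-.7),(605,180,-.9)]),key=lambda r:r.fun);print('board x,y,phi',best.x,best.fun)
x,y,ph=best.x;Rt=R.from_euler('z',ph).as_matrix();print('knob pred',(Rt@[0,-150,84]+[x,y,0]).round(1))
for z in (0,45): print('peg foot/tip px',proj(c['top'],Rt@(RB@[0,0,z]+[61,0,170])+[x,y,0]),proj(c['scene'],Rt@(RB@[0,0,z]+[61,0,170])+[x,y,0]))
# scrubber
ms={n:blob(blue(F[n]),p) for n,p in (('scene',(170,345)),('top',(477,306)))}
print([ms[n][2] for n in ms])
ms2={n:ms[n][0].astype(float) for n in ms}
for cams in (('top',),('top','scene')):
    f=lambda p:sum(1-iou(render(c[n],[SCR[0]]+SCR[2:],R.from_euler('z',p[2]).as_matrix(),np.array([p[0],p[1],0]),HOLE),ms2[n]) for n in cams)
    r=minimize(f,[468,-330,-.6],method='Nelder-Mead',options=dict(initial_simplex=[[468,-330,-.6],[478,-330,-.6],[468,-320,-.6],[468,-330,-.45]]));print('scr',r.x,r.fun)
for q in ('cleaner','tub','polish'): 
    r=vision.look_for('top',q)[0]['xy'];print(q,onz(c['top'],r,90).round())
E
```

```text
knob [(array([301.4, 233.7]), np.int32(103)), (array([280.1, 299.4]), np.int32(98))] [484.7  90.9  87.5] [0.5 0.5] [483.7  90.2  95. ]
pointer [247.66666667 301.81609195] 87 [486.6 166.2  14. ]
peg [253.08695652 218.73913043] 23
wood 5471
board x,y,phi [606.31361038 178.69231477  -0.94353529] 0.03817036776968319
knob pred [484.9  90.7  84. ]
peg foot/tip px [[257.38020796 215.61691128]] [[360.05447535 217.41033288]]
peg foot/tip px [[243.1641397  220.24055667]] [[359.81407533 199.21182434]]
[np.int32(2006), np.int32(2481)]
scr [ 462.40815881 -332.61100746   -0.68781434] 0.06983910425291684
scr [ 461.70543628 -331.87632991   -0.68873592] 0.1582330408606748
cleaner [433. 395.  90.]
tub [ 708. -134.   90.]
polish [ 675. -294.   90.]
```

```bash
cat >> h.py <<'E'
C=np.array([606.3,178.7,0]); YAW=0.104; PHI0=-0.9435
SC=np.array([462.0,-332.3,0]); SY=-0.688
def eul(Rm): return R.from_matrix(Rm).as_euler('xyz')
def Rz(a): return R.from_euler('z',a).as_matrix()
RX=R.from_euler('x',np.pi).as_matrix()
def knobpose(phi,flip,z=68): return C+Rz(phi)@[0,-150,0]+[0,0,z], eul(Rz(phi+np.pi/2+flip*np.pi)@RX)
# tool pose for holder pose (Rh,t): grip at z=53 in holder, TCP 19 beyond grip
def toolpose(Rh,t,flip,zt=35): return t+Rh@[0,0,zt], eul(Rh@Rz(flip*np.pi)@RX)
def hang(off,yaw=YAW,dx=0):
    Rh=Rz(yaw)@RB; t=C+Rz(yaw)@[61,0,0]+[0,0,170]+Rh@[-88+dx,0,off]; return Rh,t
E
python3 - <<'E'
from h import *
for fl in (0,1):
    for nm,p in [('knob0',knobpose(PHI0,fl)),('knob0up',knobpose(PHI0,fl,150)),('knob1',knobpose(YAW+.03,fl)),('scr',toolpose(Rz(SY),SC,fl)),('scrup',toolpose(Rz(SY),SC+[0,0,150],fl)),('hang60',toolpose(*hang(60),fl)),('hang0',toolpose(*hang(0),fl)),('hang-ret',toolpose(*hang(100),fl))]:
        q=env.ik(*p); print(fl,nm,np.round(p[0]),None if q is None else np.round(q,2))
E
```

```text
0 knob0 [485.  91.  68.] [ 0.02  0.27 -0.44  0.86  0.    2.54]
0 knob0up [485.  91. 150.] [ 0.02  0.2  -0.31  1.06  0.    2.54]
0 knob1 [626.  30.  68.] [-0.08  0.5  -0.08  0.99  0.    1.36]
0 scr [ 462. -332.   35.] [-0.76  0.44 -0.28  0.85  0.    3.07]
0 scrup [ 462. -332.  185.] [-0.76  0.32 -0.06  1.19  0.    3.07]
0 hang60 [539. 172. 186.] [ 0.2  -0.13 -0.84  0.17 -0.06 -3.07]
0 hang0 [578. 176. 140.] [ 0.19  0.02 -0.84  0.02 -0.06 -3.08]
0 hang-ret [514. 169. 217.] [ 0.21 -0.22 -0.82  0.28 -0.07 -3.06]
1 knob0 [485.  91.  68.] [ 0.02  0.27 -0.44  0.86  0.   -0.61]
1 knob0up [485.  91. 150.] [ 0.02  0.2  -0.31  1.06  0.   -0.61]
1 knob1 [626.  30.  68.] [-0.08  0.5  -0.08  0.99  0.   -1.78]
1 scr [ 462. -332.   35.] [-0.76  0.44 -0.28  0.85  0.   -0.08]
1 scrup [ 462. -332.  185.] [-0.76  0.32 -0.06  1.19  0.   -0.08]
1 hang60 [539. 172. 186.] [ 0.2  -0.13 -0.84  0.17 -0.06  0.07]
1 hang0 [578. 176. 140.] [ 0.19  0.02 -0.84  0.02 -0.06  0.07]
1 hang-ret [514. 169. 217.] [ 0.21 -0.22 -0.82  0.28 -0.07  0.08]
```

Run:
```python
from h import *
env.goto(*knobpose(PHI0,1,150))
env.move_linear(knobpose(PHI0,1)[0],150)
env.command_gripper(0,40); print('w',env.get_width(),env.get_ft_force().round(1))
for phi in list(np.linspace(PHI0,YAW-.03,9)[1:])+list(YAW+np.array([-.01,.01,.025,.04])):
    p,r=knobpose(phi,1); env.move_linear(p,100 if phi<YAW-.02 else 40,rot=r)
    f=env.get_ft_force(); print(round(phi,3),np.round(f,1),np.round(Rz(phi).T@f,1)[0],round(env.get_clock(),1))
    if abs((Rz(phi).T@f)[0])>20 and phi>YAW-.05: break
c={n:vision.get_image(n) for n in('scene','top')}
cv2.imwrite('pics/c.png',c['top']['frame'][...,::-1])
```

```text
w 23.11265418285882 [-1.2 -0.3  4.3]
-0.816 [ 0.3 -1.1  5.5] 1.0 5.5
-0.689 [-0.6 -1.3  5.2] 0.4 5.9
-0.562 [ 0.5 -2.2  5.5] 1.6 6.2
-0.435 [-0.3 -1.7  6.8] 0.4 6.5
-0.308 [ 0.6 -1.6  6.9] 1.1 6.9
-0.18 [ 0.4 -2.3  6.6] 0.8 7.2
-0.053 [ 0.3 -0.5  7.5] 0.4 7.6
0.074 [ 0.4 -1.5  6.5] 0.3 7.9
0.094 [ 0.1 -1.9  6.5] -0.1 8.2
0.114 [-3.7 -2.5  8.9] -4.0 8.4
0.129 [-10.2  -3.5  14.7] -10.6 8.7
0.144 [-14.9  -3.7  19.1] -15.3 8.9
```

View pics/c.png

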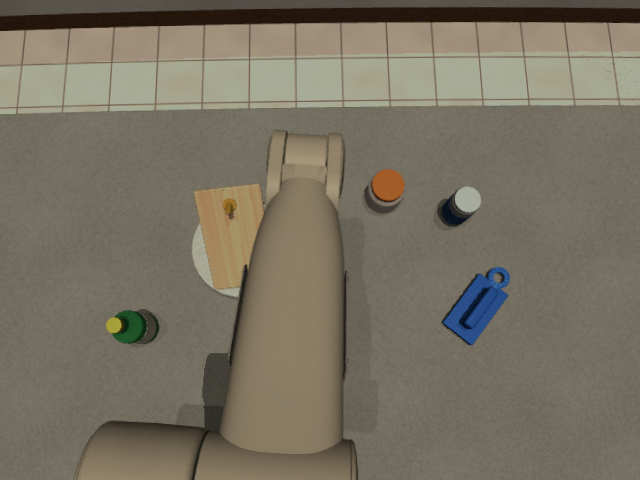

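The board now faces front with the peg at (229,207), and the force rise at about 0.105 rad confirms the stop. Next: release, re-measure with the arm away, and grasp the holder.

```bash
cat >> h.py <<'E'
def fitboard(c,x0=(606,178.7,.104)):
    F=c['top']['frame']; pp=blob(hsv(F,(17,190,80),(34,255,255)),(230,208))
    wm=hsv(F,(5,60,90),(22,190,255)); m=blob(cv2.morphologyEx(wm.astype(np.uint8),cv2.MORPH_OPEN,np.ones((3,3)))>0,(233,235));wm=(m[0]|pp[0]).astype(float)
    f=lambda p:1-iou(render(c['top'],[BOARD],Rz(p[2]),np.array([p[0],p[1],0])),wm)
    x0=np.array(x0); return minimize(f,x0,method='Nelder-Mead',options=dict(initial_simplex=x0+np.vstack([np.zeros(3),np.diag([6,6,.08])]))),pp[1]
E
python3 - <<'E'
from h import *
p,r=knobpose(YAW+.006,1); env.move_linear(p,40,rot=r)
env.command_gripper(50); print(env.get_ft_force().round(1))
env.move_linear(p+[0,0,110],200)
env.goto(*toolpose(Rz(SY),SC+[0,0,80],1)); 
c={n:vision.get_image(n) for n in('scene','top')}
b,peg=fitboard(c);print(b.x,b.fun,peg)
F=c['scene']['frame'];k=blob(hsv(F,(0,170,60),(6,255,255))|hsv(F,(174,170,60),(180,255,255)),(280,270));print('knob scene',k[1:],'pred',proj(c['scene'],C+Rz(YAW)@[0,-150,84]))
F=c['top']['frame'];k=blob(hsv(F,(0,170,60),(6,255,255))|hsv(F,(174,170,60),(180,255,255)),(310,235));print('knob top',k[1:],'pred',proj(c['top'],C+Rz(YAW)@[0,-150,86]))
env.move_linear(toolpose(Rz(SY),SC,1)[0],120)
print(env.get_ft_force().round(1)); env.command_gripper(0,70); print('w',env.get_width(),env.get_grasp_force(),env.get_ft_force().round(1))
env.move_linear(toolpose(Rz(SY),SC+[0,0,180],1)[0],150)
print('w',env.get_width(),env.get_ft_force().round(1),env.get_ft_torque().round(2),env.get_clock())
p,r=toolpose(*hang(70),1); env.goto(p+[-40,0,60],r); print(env.get_eef_pos(),env.get_clock())
c={n:vision.get_image(n) for n in('scene','top')}
for n in c: cv2.imwrite(f'pics/d_{n}.png',c[n]['frame'][...,::-1])
s=c['scene']['frame'][100:340,200:520,::-1];t=c['top']['frame'][120:360,100:420,::-1]
cv2.imwrite('pics/d.png',cv2.resize(np.hstack([s,t]),(800,300)))
E
```

```text
[ 0.4 -0.4  0.4]Traceback (most recent call last):
  File "<stdin>", line 7, in <module>
  File "h.py", line 52, in fitboard
    F=c['top']['frame']; pp=blob(hsv(F,(17,190,80),(34,255,255)),(230,208))
                            ~~~~^^^^^^^^^^^^^^^^^^^^^^^^^^^^^^^^^^^^^^^^^^^
  File "h.py", line 36, in blob
    ok=[i for i in range(1,n) if s[i,4]>=8]; i=min(ok,key=lambda i:np.hypot(*(ce[i]-near)))
                                               ~~~^^^^^^^^^^^^^^^^^^^^^^^^^^^^^^^^^^^^^^^^^
ValueError: min() iterable argument is empty
```

```bash
sed -i 's/pp=blob(hsv(F,(17,190,80),(34,255,255)),(230,208))/pp=blob(hsv(F,(15,170,60),(36,255,255)),(230,208))/' h.py
python3 - <<'E'
from h import *
c={n:vision.get_image(n) for n in('scene','top')}
for n in c: cv2.imwrite(f'pics/e_{n}.png',c[n]['frame'][...,::-1])
try:
    b,peg=fitboard(c);print(b.x,b.fun,peg)
    for n,g in (('scene',(280,270)),('top',(310,235))):
        F=c[n]['frame'];k=blob(hsv(F,(0,170,60),(6,255,255))|hsv(F,(174,170,60),(180,255,255)),g);print('knob',n,k[1:],'pred',proj(c[n],C+Rz(YAW)@[0,-150,85]))
except Exception as e: print(e)
print(env.get_eef_pos(),env.get_clock())
s=c['scene']['frame'][100:400,100:420,::-1];t=c['top']['frame'][120:420,180:500,::-1]
cv2.imwrite('pics/d.png',cv2.resize(np.hstack([s,t]),(800,375)))
E
```

```text
[6.05816395e+02 1.78870848e+02 9.20295350e-02] 0.02571409509831024 [229.21705426 205.24806202]
knob scene (array([328.60483871, 261.50806452]), np.int32(124)) pred [[329.22278307 262.71922654]]
knob top (array([308.67346939, 234.3877551 ]), np.int32(98)) pred [[308.76911691 233.71963013]]
[ 462.6163266  -331.67484614  115.07887323] 12.0583
```

View pics/d.png

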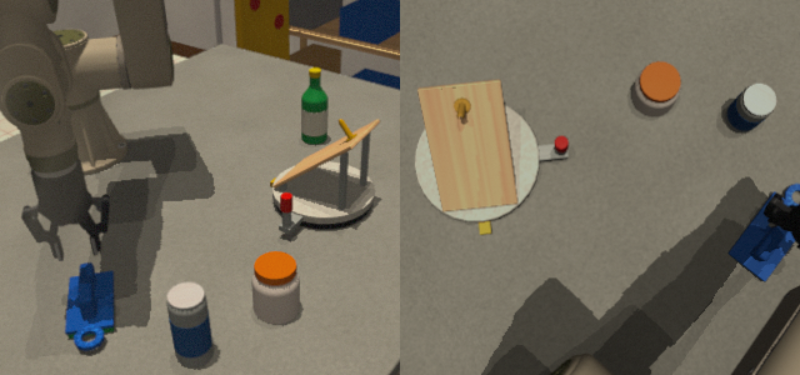

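The stand is at its stop: board low edge over the pointer, knob at (308,234) in the top view. The fingers are straddling the handle. Grasp it now.

```bash
echo 'C=np.array([606.0,178.8,0]); YAW=0.094' >> h.py
python3 - <<'E'
from h import *
env.move_linear(toolpose(Rz(SY),SC,1)[0],120)
print(env.get_ft_force().round(1)); env.command_gripper(0,70); print('w',env.get_width(),env.get_grasp_force(),env.get_ft_force().round(1))
env.move_linear(toolpose(Rz(SY),SC+[0,0,180],1)[0],150)
print('w',env.get_width(),env.get_ft_force().round(1),env.get_ft_torque().round(2),env.get_clock())
p,r=toolpose(*hang(70),1); env.goto(p+[-40,0,60],r); print(env.get_eef_pos(),env.get_clock())
c={n:vision.get_image(n) for n in('scene','top')}
for n in c: cv2.imwrite(f'pics/f_{n}.png',c[n]['frame'][...,::-1])
s=c['scene']['frame'][80:320,200:520,::-1];t=c['top']['frame'][120:360,100:420,::-1]
cv2.imwrite('pics/f.png',cv2.resize(np.hstack([s,t]),(800,300)))
E
```

```text
[ 0.8 -0.3  0. ]
w 22.84593858060742 69.63882565498352 [0.7 0.2 5. ]
w 22.996175252113154 [ 0.3 -0.1 -2.7] [0.06 0.01 0.  ] 14.575
[493.1584439  170.57946134 254.13561107] 16.4
```

View pics/f.png

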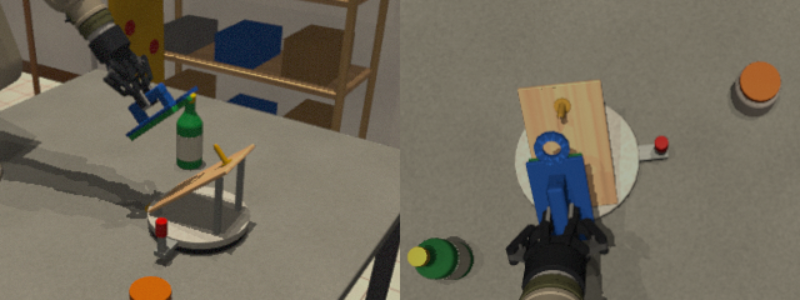

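The holder is gripped with its tilt close to the slope and the eye at about (320,240) in the full top image. Now fit its exact in-hand pose from both pictures.

```bash
cat >> h.py <<'E'
def inhand(c,pos,rot,near):
    """small correction (dx,dy,dz,rx,ry,rz) of the holder in its nominal frame"""
    Rt=R.from_euler('xyz',rot).as_matrix(); Rh0=Rt@RX.T@Rz(np.pi).T; t0=pos-Rh0@[0,0,35.]
    ms={}; ign={}
    for n in c:
        F=c[n]['frame']; nom=render(c[n],SCR,Rh0,t0)>0
        roi=cv2.dilate(nom.astype(np.uint8),np.ones((15,15)))>0
        h=cv2.cvtColor(F,cv2.COLOR_RGB2HSV); bl=hsv(F,(100,130,30),(130,255,255)); gr=hsv(F,(50,100,20),(85,255,255))
        dark=cv2.dilate((roi&(h[...,2]<75)&~bl&~gr).astype(np.uint8),np.ones((3,3)))>0
        ms[n]=((bl)&roi&~dark).astype(float); ign[n]=(dark|~roi|gr)
    top=[SCR[0]]+SCR[2:]
    def f(p):
        s=0; Rh=Rh0@R.from_euler('xyz',[0,p[2]/100,p[3]/100]).as_matrix(); t=t0+Rh0@(np.array([p[0],0,53])+[0,p[1],0])-Rh@[0,0,53]
        for n in c:
            im=render(c[n],top,Rh,t,HOLE); k=~ign[n]; s+=1-iou(im*k,ms[n]*k)
        return s+1e-4*np.sum(np.square(p))
    x0=np.zeros(4); r=minimize(f,x0,method='Nelder-Mead',options=dict(initial_simplex=np.vstack([x0,np.diag([5,5,5,5.])]),xatol=.05,fatol=1e-4,maxfev=400))
    return r.x,f(x0),r.fun,Rh0,t0
E
python3 - <<'E'
from h import *
c={n:vision.get_image(n) for n in('scene','top')}
pos,rot=np.array(env.get_eef_pos()),np.array(env.get_tool_rot())
for cc in (c,{'top':c['top']},{'scene':c['scene']}):
    x,f0,f1,Rh,t=inhand(cc,pos,rot,None); print(list(cc),x.round(2),f0,f1)
print('hole px pred',{n:proj(c[n],HOLE@Rh.T+t).mean(0).round(1) for n in c})
# observed hole in top: non-blue inside the ring
F=c['top']['frame'];bl=hsv(F,(100,130,30),(130,255,255));u=proj(c['top'],HOLE@Rh.T+t).mean(0)
print(blob(~bl[int(u[1])-14:int(u[1])+15,int(u[0])-14:int(u[0])+15],(14,14))[1:],u.astype(int)-14)
print(Rh.round(3), (Rz(YAW)@RB).round(3))
E
```

```text
['scene', 'top'] [ 2.42  1.23 -0.47 -1.24] 0.24825591569105887 0.2205842592002661
['top'] [-0.26 -1.08 -0.31  2.01] 0.05201472540131724 0.045306500078026106
['scene'] [ 3.09  3.12 -0.48 -1.8 ] 0.19624119028974163 0.13351800208766992
hole px pred {'scene': array([348.2, 156. ]), 'top': array([221.1, 238.4])}
(array([13.96376812, 14.02898551]), np.int32(138)) [207 224]
[[ 0.762 -0.102 -0.639]
 [ 0.079  0.995 -0.066]
 [ 0.643 -0.     0.766]] [[ 0.763 -0.094 -0.64 ]
 [ 0.072  0.996 -0.06 ]
 [ 0.643  0.     0.766]]
```

Nominal in-hand pose agrees with the top picture (hole within 0.5 px). Approach and check above the peg.

Run:
```python
from h import *
p,r=toolpose(*hang(55,dx=-1),1); env.move_linear(p,150,rot=r)
pos,rot=np.array(env.get_eef_pos()),np.array(env.get_tool_rot()); Rh,t=hang(55,dx=-1)
Rt=R.from_euler('xyz',rot).as_matrix(); Rh0=Rt@RX.T@Rz(np.pi).T; t0=pos-Rh0@[0,0,35.]
print('err',(pos-p).round(2),'yaw',np.arctan2(Rh0[1,0],Rh0[0,0]))
Rb=Rz(YAW)@RB; foot=C+Rz(YAW)@[61,0,0]+[0,0,170]
print('eye in board',(Rb.T@(t0+Rh0@[88,0,12]-foot)).round(2),env.get_clock())
c={n:vision.get_image(n) for n in('scene','top')}
out=[]
for n in c:
    tip=proj(c[n],foot+Rb@[0,0,45])[0];ft=proj(c[n],foot)[0];eye=proj(c[n],t0+Rh0@[88,0,16])[0];print(n,'tip',tip.round(1),'foot',ft.round(1),'eye',eye.round(1))
    u,v=tip.astype(int); cr=c[n]['frame'][v-50:v+50,u-67:u+67,::-1]; out.append(cv2.resize(cr,(400,300),interpolation=cv2.INTER_CUBIC)); print('crop origin',u-67,v-50)
cv2.imwrite('pics/g.png',np.hstack(out))
```

```text
err [ 0.11 -0.1   0.2 ] yaw 0.10377576654426185
eye in board [-8.000e-01  4.000e-02  6.708e+01] 17.3333
scene tip [370.7 196.1] foot [380.7 211.3] eye [364.6 187.5]
crop origin 303 146
top tip [227.9 213.9] foot [229.4 203.9] eye [227.  220.5]
crop origin 160 163
```

View pics/g.png

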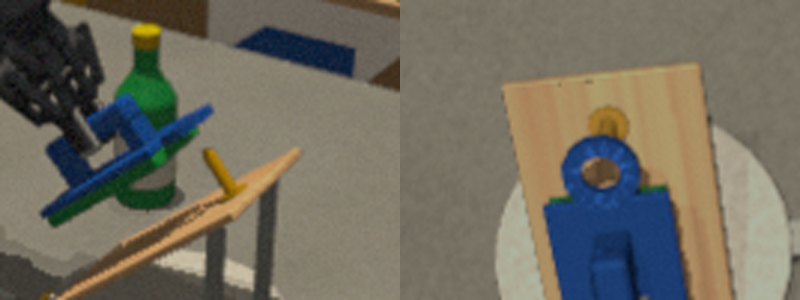

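Top view: the hole centre (600,172 in the crop) and the peg foot (607,123) match the predictions to within a pixel. Insert with force checks.

Run:
```python
from h import *
Rb=Rz(YAW)@RB; f0=np.array(env.get_ft_force())
for off in (40,32,26,20,14,8,5,3,2,1,0,-1):
    p,r=toolpose(*hang(off,dx=-1),1); env.move_linear(p,80 if off>10 else 30)
    f=Rb.T@(np.array(env.get_ft_force())-f0); print(off,f.round(1))
    if np.abs(f).max()>8: break
print(env.get_clock(),env.get_width())
c={n:vision.get_image(n) for n in('scene','top')}
out=[cv2.resize(c[n]['frame'][v-60:v+60,u-80:u+80,::-1],(400,300),interpolation=cv2.INTER_CUBIC) for n,u,v in(('scene',371,205),('top',228,225))]
cv2.imwrite('pics/i.png',np.hstack(out))
```

```text
40 [1.1 0.6 0.6]
32 [0.3 0.5 0.9]
26 [0.5 1.4 0.4]
20 [0.5 0.9 0.6]
14 [0.5 0.7 1. ]
8 [0.4 0.3 0. ]
5 [ 0.6 -0.   0.6]
3 [-0.1  0.7 -0.5]
2 [ 0.3  0.8 -0.4]
1 [-0.5  1.5  4.3]
0 [-2.2  1.4 18.9]
20.3667 22.810935084614844
```

View pics/i.png

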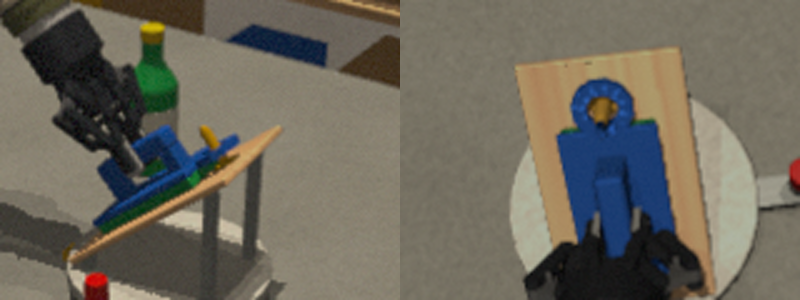

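The peg is through the eye in both views (peg at (210,138) left, (602,108) right) and the pad lies on the board. Release and withdraw.

Run:
```python
from h import *
p,r=toolpose(*hang(.8,dx=-1),1); env.move_linear(p,30)
env.command_gripper(50); env.pause(.3)
env.move_linear(toolpose(*hang(100,dx=-1),1)[0],120)
p=np.array(env.get_eef_pos()); env.goto([380,-200,330],[np.pi,0,env.get_tool_rot()[2]]); print(env.get_clock(),env.get_ft_force().round(1))
c={n:vision.get_image(n) for n in('scene','top')}
b,_=fitboard(c) if 0 else (None,None)
bl=blob(hsv(c['top']['frame'],(100,130,30),(130,255,255)),(228,235))[0].astype(float)
def f(q):
    Rh,t=hang(0,q[1],q[0]); t=t+Rz(YAW)@[0,q[2],0]; return 1-iou(render(c['top'],[SCR[0]]+SCR[2:],Rh,t,HOLE),bl)
x0=np.array([-3,YAW,0]);m=minimize(f,x0,method='Nelder-Mead',options=dict(initial_simplex=x0+np.vstack([np.zeros(3),np.diag([4,.05,3])])));print('slide,yaw,lat',m.x,m.fun)
for n,g in (('scene',(328,261)),('top',(308,234))):
    F=c[n]['frame'];k=blob(hsv(F,(0,170,60),(6,255,255))|hsv(F,(174,170,60),(180,255,255)),g);print('knob',n,k[1])
out=[cv2.resize(c[n]['frame'][v-60:v+60,u-80:u+80,::-1],(400,300),interpolation=cv2.INTER_CUBIC) for n,u,v in(('scene',371,205),('top',228,225))]
cv2.imwrite('pics/j.png',np.hstack(out))
```

```text
23.8667 [ 0.3 -0.1  0.3]
slide,yaw,lat [-7.11482456  0.11198076  0.29467659] 0.06815154492848563
knob scene [328.94573643 261.55813953]
knob top [308.58163265 234.        ]
```

View pics/j.png

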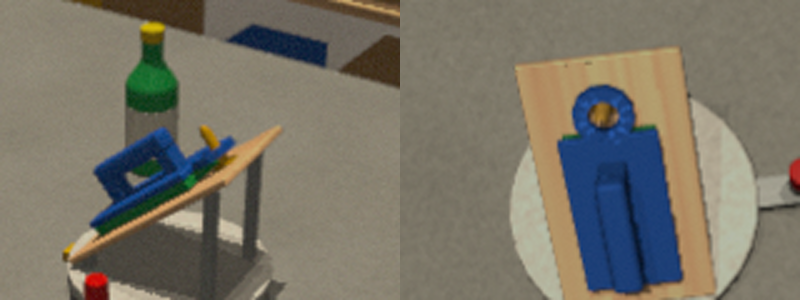

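The holder hangs on the peg (seen at (603,112) in the crop), flat and aligned with the slope, and the knob still sits at its stop position.

```bash
python3 -c "
from h import *
print(env.sign_off(),env.get_clock())"
```

```text
the job is handed in; nothing more can be done
the job is handed in; nothing more can be done
```

The stand is turned to its stop with the board facing front, and the scouring-pad holder hangs by its eye on the yellow peg, flat and within about 0.02 rad of straight down the slope; the arm never went near the bottle, tub or can, and I handed the job in at about 24 s.

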